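# Bring up a gear unit's shaft nut with a ratchet wrench

## Task

On the spares bench, tighten the shaft nut of the grey gear unit: work the handle of the ratchet wrench that is already on the nut back and forth until the nut's pointer lines up with the raised index rib on the cover. Clockwise (seen from above) drives the nut and the return slips free; do not turn the pointer with the gripper itself, and do not overshoot, since the ratchet cannot back the nut off. Then let go of the handle.

Things in the scene. Friction and masses are not known exactly. Their poses are not given: they have to be found in the camera images.
- gearbox: Grey cast gear unit fixed to the bench: flange 230 mm square, 22 mm thick; round cover 224 mm across, top 70 mm above the bench. Origin on the bench under the vertical shaft axis, z up. The wrench handle lies over its -x side: mid-swing is along -x, free to swing 0.65 rad either way, up to two upright studs (14 mm thick, 98 mm from the axis, tops 116 mm above the bench).
- ratchet: Ring ratchet wrench, captive on the nut, turns about the shaft axis only. Origin on that axis at handle mid-height, 95.5 mm above bench; x along the handle, outwards. Ring 84 mm across, shank 16 mm wide; black grip 130-250 mm from axis, 24 wide, 20 high: hold 180 mm out. Clockwise from above drives (4 N at grip), losing up to 0.26 rad per stroke before it bites; return slips. Stays where left.
- nut: Steel shaft nut with a flat pointer washer under the wrench ring: arm 14 mm wide, 6 mm thick, its pointed tip 84 mm from the axis. Origin on the shaft axis, 72.5 mm above the bench; x along the pointer, z up. It starts 2.0 to 2.9 rad short of the index rib, to be closed clockwise seen from above (two to four strokes); a return stroke drags it back 0.05 rad at most.
- index (a point): Inner end, nearest the shaft, of the index rib: a raised steel bar 22 mm long (radially), 8 mm wide, 8 mm high near the edge of the round cover. The point lies 90 mm from the shaft axis, 76 mm above the bench, 60 degrees clockwise (seen from above) from the gear unit's +x axis.

How it is judged (in metres and radians):
At the end, for the whole second after the job is handed in: The nut's pointer is in line with the index rib within 15 degrees either way (24 mm at the rib), and nut and wrench are at rest (x of index in the frame of nut above 0.05 m and y of index in the frame of nut between -0.024 and 0.024 m and angular speed of nut below 0.05 rad/s and angular speed of ratchet below 0.1 rad/s); the robot touches nothing.
It fails at once if the gripper pushes the nut or its pointer directly (contact force between any of the fingers, the arm and nut above 2 N).
It also fails if it takes over 58 s, if anything falls off the work surface, if the arm or the gripper's body presses on something with over 40 N, if the wrist force passes 120 N, or if a joint passes its speed limit or range.

## Robot

A 6-joint arm with a two-finger parallel gripper is mounted at the origin on the work surface. World frame = base frame: x ahead of the robot, y to its left, z up, the work surface at z = 0. Lengths are in mm, angles in degrees, forces in N, time in s.
With the tool pointing down it reaches from about 300 to 850 mm from the base axis. Payload 4.2 kg.
Tool frame: the origin (TCP) lies between the finger pads; the fingertips stand 11 mm ahead of it and the grasp point (between the pads) lies 8 mm behind it (env.tips_ahead is the distance from the TCP to the fingertips, in mm); z points along the fingers, y is the line along which they close (so a half turn about z gives the same grasp; the last joint's range is limited). The gripper opens to 91 mm and grips with 3 to 60 N. Pads are 32 mm wide; open, the fingers measure 118 mm over their backs; the gripper's body (76 mm by 178 mm) begins 60 mm behind the grasp point.
Start: joints at [70.073, 18.312, 89.639, -0, 72.044, -1.146], TCP at [185.13, 544.398, 224.976] pointing down, gripper open.
Joint ranges: [-177.97, 177.97], [-48.28, 115.42], [12.27, 149.76], [-77.06, 257.06], [2.81, 150.46], [-146.56, 146.56]. Speed limits (degrees/s): [147.25, 147.25, 180, 180, 180, 180].

## Interface

Orientations are given as [roll, pitch, yaw] about the fixed x, y, z axes, in that order (R = Rz(yaw) Ry(pitch) Rx(roll)).
In Python, from workcell import env, cams gives the robot as it stands.
- The arm moves only by the tool step_arm, never from a script. Its arguments are lists of equal length, an entry for each row: "linear": the shift along the tool's x, y, z in units of 30 cm (1.0 is 30 cm), a list of three; "turn": the turn about the tool's z in units of 360 degrees (1.0 is 360 degrees). In form: {"linear": [[tx, ty, tz], ...], "turn": [turn, ...]}. A call has 1 to 20 rows; each row is the pose to reach, as a shift and turn from the pose commanded when the call began, along the tool's axes at that moment, turning the shorter way round; what a row does not reach only later rows make up. A row lasts 1/8 s, in which the tool goes at most 62.5 mm and 10.7 degrees, less where a joint would pass 70% of its speed; a pose out of reach is approached as far as the arm can. A call with a number of a shift or a turn outside -1 to 1 is refused whole. A call with a gripper value outside its range is refused whole. "fingers" is the closure, from -1 (fully open) to 1 (shut), so that 0 is half open, set as the call begins (left out, the last holds). The fingers move at their own pace and stop on an object; "force" is the grip in N (left out, the last holds). Time passes only in rows, so rows that repeat a pose let the fingers close. It gives the time, the measured TCP pose, the force, the opening and the grip force at its end, in the units of the state.
- env.state(): the state, without advancing time (a new reading comes with each control period).
- cams.grab_frame(name): name is "side" or "top" or "wrist"; returns a dict with "color" (400x640x3 uint8, blue, green, red), "fx", "fy", "cx", "cy" (pixels), "extrinsics" (4x4, takes a point from camera to world coordinates); the wrist camera has in their place "tool_from_camera" (4x4, takes a point from camera to tool coordinates, whose origin is the TCP and whose axes are the flange's). Camera axes: x right, y down, z forward; pixel columns grow to the right and rows downward; lengths in mm; the calibration is good to about 2 mm. A picture is of the moment at which its call begins: read the wrist's pose just before it. There is no depth.
- env.job_done(): hands the job in; it is judged then, once.
The state is a dict: "time_s": time; "qpos": joint angles; "qvel": joint speeds; "effort": joint torques, N m; "ee_pos": TCP position; "ee_rot": TCP orientation; "force": force on the tool from outside, world axes, zero at the start; "torque": the same for the moment, N m; "gripper_width": finger opening in mm; "gripper_force": force on a finger pad.
Only numpy, scipy, OpenCV 4.12 (cv2) and the standard library are available. Lean on these libraries where they do the work, as an engineer would, in place of code of your own. Each camera call takes 0.05 s, during which the arm holds its last target. There are 200 camera calls.

## Working session

There is one attempt and no reset: what is moved stays moved. The work goes in short steps, Python scripts to look and compute and a tool call to move; the robot and the scene stay as the last step left them, time stands still between calls to the robot, and variables do not carry over. Pictures are saved under pics/ and viewed, at most 10 in all, crops included, and the job is handed in when it is done.

Besides the shell and the picture viewer there is one more tool, called after "Call:" as name(argument=value, ...) on one line, values as JSON. step_arm: Moves the arm, as the interface text tells. Its arguments: {"type":"object","properties":{"linear":{"type":"array"},"turn":{"type":"array"},"fingers":{"type":"number"},"force":{"type":"number"}},"required":["linear","turn"]}

```bash
mkdir -p pics; ls
python3 - <<'E'
from workcell import env,cams
import cv2
print(env.state())
for n in("top","side"):
    f=cams.grab_frame(n); cv2.imwrite(f"pics/{n}0.png",f["color"]); print(n,{k:f[k] for k in f if k!="color"})
E
```

```text
pics
{'time_s': 0.0, 'qpos': array([ 7.00738637e+01,  1.83507188e+01,  8.97064002e+01,  8.62475304e-04,
        7.20457577e+01, -1.14543043e+00]), 'qvel': array([-0.11822706,  0.0104093 ,  0.06814619,  0.01789717,  0.04492537,
        0.0119331 ]), 'effort': array([ 3.14795143e-03, -4.12459517e+01, -2.31975174e+01,  7.30903423e-02,
        4.58248041e-02, -1.36740055e-04]), 'ee_pos': array([184.9396598 , 543.91986763, 224.12957176]), 'ee_rot': array([-1.79897160e+02, -2.87635887e-03,  1.61219025e+02]), 'force': array([ 0.13827853, -0.2741833 , -0.16176623]), 'torque': array([-0.00473931,  0.00262113, -0.01294888]), 'gripper_force': 0.0, 'gripper_width': 91.0348786618118}
top {'fx': 377.840656365062, 'fy': 377.840656365062, 'cx': 320.55824975653695, 'cy': 192.77163706627167, 'extrinsics': array([[-2.79239210e-02, -9.98329571e-01,  5.05798681e-02,
         6.84734782e+02],
       [-9.99592174e-01,  2.75850305e-02, -7.38596749e-03,
        -1.85850523e+00],
       [ 5.97838255e-03, -5.07654855e-02, -9.98692708e-01,
         7.37833783e+02],
       [ 0.00000000e+00,  0.00000000e+00,  0.00000000e+00,
         1.00000000e+00]])}
side {'fx': 467.0653250948678, 'fy': 467.0653250948678, 'cx': 323.855134815425, 'cy': 199.47366151826432, 'extrinsics': array([[-9.72808569e-01, -1.53829189e-01,  1.73147535e-01,
         5.97174114e+02],
       [-2.31381371e-01,  6.12217101e-01, -7.56077299e-01,
         4.99271153e+02],
       [ 1.03028758e-02, -7.75581589e-01, -6.31163251e-01,
         5.19542970e+02],
       [ 0.00000000e+00,  0.00000000e+00,  0.00000000e+00,
         1.00000000e+00]])}
```

View pics/top0.png

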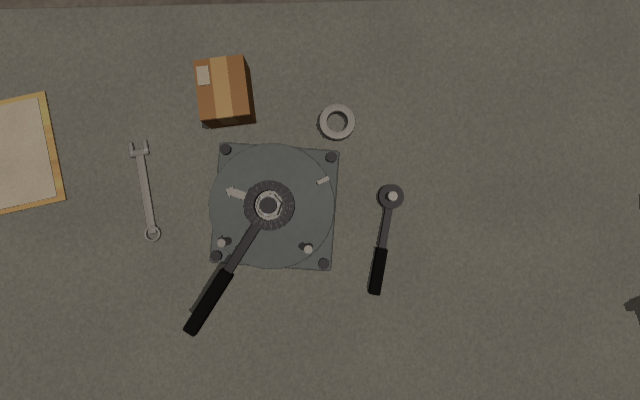

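View pics/side0.png

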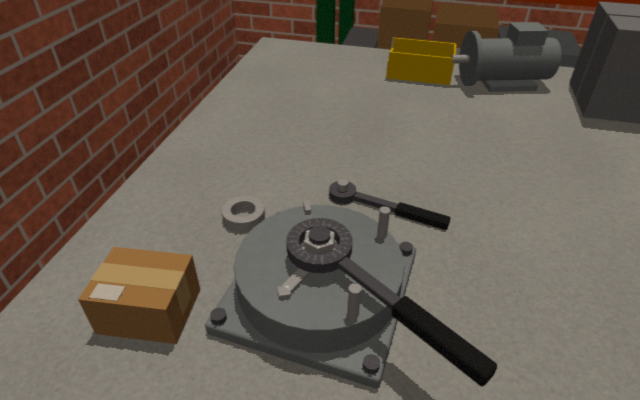

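The top view shows the hub at (268,205), pointer tip at (226,190), rib at (323,181), studs at (222,242) and (308,249), and grip from (228,270) to (188,332). The handle is near its clockwise end. Next I measure these with rays.

```bash
cat > h.py <<'E'
import numpy as np, cv2
from workcell import env,cams
def ray(f,uv,z,T=None):
    T=f["extrinsics"] if T is None else T
    d=T[:3,:3]@[(uv[0]-f["cx"])/f["fx"],(uv[1]-f["cy"])/f["fy"],1]
    o=T[:3,3]; return (o+d*(z-o[2])/d[2])[:2]
def ang(v): return np.degrees(np.arctan2(v[1],v[0]))
E
python3 - <<'E'
from h import *
f=cams.grab_frame("top"); c=f["color"]
g=cv2.inRange(c,(0,0,0),(22,22,22)); g[:, :180]=0; g[:,245:]=0; g[:255]=0
n,l,s,ce=cv2.connectedComponentsWithStats(g); i=1+np.argmax(s[1:,4]); print(s[i],ce[i])
ys,xs=np.where(l==i)
P=np.array([ray(f,p,100) for p in zip(xs,ys)]); m=P.mean(0); _,_,V=np.linalg.svd(P-m); print("grip centre",m,"dir",ang(V[0]),"ext",np.ptp((P-m)@V[0]),np.ptp((P-m)@V[1]))
ax=ray(f,(268,205),108)
for z,nm,p in [(100,"hub ring",(269,205)),(76,"rib",(323,181)),(76,"tip",(226,190)),(116,"studL",(221.5,243)),(116,"studR",(308,249.5)),(22,"c1",(220,143)),(22,"c2",(340,151)),(22,"c3",(330,270)),(22,"c4",(209,264))]:
    print(nm,ray(f,p,z))
b=cv2.resize(c[130:340,170:350],None,fx=3.3,fy=2.85,interpolation=cv2.INTER_CUBIC); b=cv2.resize(c[135:285,190:350],(800,600)[::1] if 0 else (640,600),interpolation=cv2.INTER_CUBIC); cv2.imwrite("pics/crop0.png",b)
E
```

```text
[ 183  268   50   68 1043] [207.73729626 301.79002876]
grip centre [540.83799004 185.99433623] dir 146.3653477308857 ext 121.22060718913605 24.311218763786165
hub ring [698.80225924  80.90472606]
rib [738.83420161 -11.61942932]
tip [727.68992612 158.71146667]
studL [638.53756847 157.67015032]
studR [623.95492493  16.66277959]
c1 [821.27247519 181.86350874]
c2 [799.75006693 -46.46919371]
c3 [575.34999288 -20.8209378 ]
c4 [593.04330863 205.76009674]
```

View pics/crop0.png

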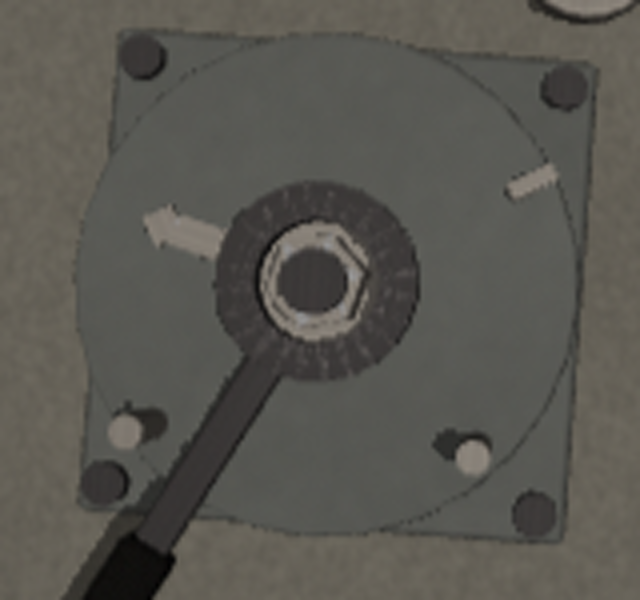

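Fit: shaft axis at about (697.5, 80.5), gear unit yaw -5.8°. The handle is at 146.2°, with limits of about 137° and 211°. The pointer is at 68.9° and the rib at -65.8°, so 135° remain to close. I move over the grip.

Call:
step_arm(linear=[[-0.1,-0.05,0.01],[-0.2,-0.1,0.02],[-0.3,-0.15,0.04],[-0.4,-0.2,0.06],[-0.5,-0.25,0.08],[-0.6,-0.3,0.1],[-0.7,-0.34,0.1],[-0.77,-0.38,0.1]], turn=[0.005,0.01,0.015,0.02,0.025,0.03,0.035,0.04], fingers=-0.2, force=12)

```text
time_s: 1.15
ee_pos: [367.9, 361.1, 194.6]
ee_rot: [-180.0, -0.0, 146.7]
force: [-0.5, 0.2, 0.1]
gripper_width: 54.6
gripper_force: 0.0
```

Call:
step_arm(linear=[[-0.1,-0.02,0.03],[-0.2,-0.04,0.06],[-0.3,-0.06,0.09],[-0.4,-0.08,0.12],[-0.5,-0.1,0.15],[-0.6,-0.13,0.18],[-0.7,-0.15,0.2],[-0.8,-0.17,0.217],[-0.836,-0.177,0.217],[-0.836,-0.177,0.217],[-0.836,-0.177,0.217]], turn=[0,0,0,0,0,0,0,0,0,0,0])

```text
time_s: 2.52
ee_pos: [547.3, 181.1, 130.0]
ee_rot: [180.0, -0.0, 146.9]
force: [-0.1, 0.2, 0.8]
gripper_width: 54.8
gripper_force: 0.0
```

Run:
```python
from h import *
s=env.state(); print(s["time_s"],s["ee_pos"],s["ee_rot"],s["force"],s["gripper_width"])
w=cams.grab_frame("wrist"); cv2.imwrite("pics/w1.png",w["color"])
from scipy.spatial.transform import Rotation as R
T=np.eye(4);T[:3,:3]=R.from_euler("xyz",s["ee_rot"],degrees=True).as_matrix();T[:3,3]=s["ee_pos"];T=T@w["tool_from_camera"]; print(T.round(2))
```

```text
2.525 [547.27292039 181.09364877 130.02089575] [ 1.79993276e+02 -3.02299745e-02  1.46856292e+02] [-0.08899945  0.22432543  0.7890817 ] 54.78728639689876
[[ 5.5000e-01  8.1000e-01  2.1000e-01  4.8924e+02]
 [ 8.4000e-01 -5.3000e-01 -1.3000e-01  2.1921e+02]
 [ 0.0000e+00  2.5000e-01 -9.7000e-01  2.9061e+02]
 [ 0.0000e+00  0.0000e+00  0.0000e+00  1.0000e+00]]
```

View pics/w1.png

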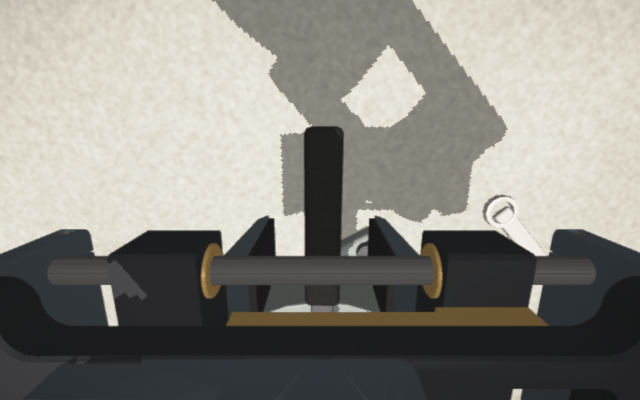

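The handle grip (columns 304–343) sits centred between the fingers (about 272–372). I descend and grip.

Call:
step_arm(linear=[[0,0,0.04],[0,0,0.08],[0,0,0.12],[0,0,0.14],[0,0,0.14]], turn=[0,0,0,0,0])

```text
time_s: 3.2
ee_pos: [547.7, 180.3, 87.1]
ee_rot: [-179.9, -0.1, 146.8]
force: [0.3, -1.0, -0.3]
gripper_width: 54.9
gripper_force: 0.0
```

Call:
step_arm(linear=[[0,0,0],[0,0,0],[0,0,0],[0,0,0]], turn=[0,0,0,0], fingers=1, force=12)

```text
time_s: 3.7
ee_pos: [548.1, 180.4, 88.1]
ee_rot: [180.0, 0.0, 146.8]
force: [-0.5, -0.9, 1.6]
gripper_width: 24.3
gripper_force: 12.0
```

```bash
cat >> h.py <<'E'
AX=np.array([697.5,80.5])
def arc(cmd,h,stepdeg=5,r=180):
    """rows (30cm units, turns) from commanded x,y,yaw to handle angle h"""
    x,y,yaw=cmd; n=int(np.ceil(abs(h-yaw)/stepdeg)); c,s=np.cos(np.radians(yaw)),np.sin(np.radians(yaw))
    L=[];U=[]
    for a in np.linspace(yaw,h,n+1)[1:]:
        p=AX+r*np.array([np.cos(np.radians(a)),np.sin(np.radians(a))])-[x,y]
        L.append([round((p@[c,s])/300,3),round((p@[s,-c])/300,3),0]); U.append(round(-(a-yaw)/360,4))
    print(L);print(U)
    e=np.array(L[-1])*300; print("end",x+e[0]*c+e[1]*s,y+e[0]*s-e[1]*c,yaw-U[-1]*360)
E
python3 - <<'E'
from h import *
s=env.state(); print(s["time_s"],s["ee_pos"],s["ee_rot"],s["force"],s["gripper_width"])
arc((547.9,180.5,146.8),208,4.5)
E
```

```text
3.7 [548.06833408 180.37659939  88.12359074] [1.79979690e+02 1.16963764e-02 1.46794553e+02] [-0.50790483 -0.92800221  1.60606763] 24.324681764329554
[[np.float64(-0.002), np.float64(-0.052), 0], [np.float64(-0.007), np.float64(-0.097), 0], [np.float64(-0.015), np.float64(-0.142), 0], [np.float64(-0.028), np.float64(-0.186), 0], [np.float64(-0.043), np.float64(-0.229), 0], [np.float64(-0.062), np.float64(-0.271), 0], [np.float64(-0.083), np.float64(-0.311), 0], [np.float64(-0.108), np.float64(-0.35), 0], [np.float64(-0.136), np.float64(-0.386), 0], [np.float64(-0.166), np.float64(-0.421), 0], [np.float64(-0.199), np.float64(-0.452), 0], [np.float64(-0.234), np.float64(-0.482), 0], [np.float64(-0.272), np.float64(-0.508), 0], [np.float64(-0.311), np.float64(-0.532), 0]]
[np.float64(-0.0121), np.float64(-0.0243), np.float64(-0.0364), np.float64(-0.0486), np.float64(-0.0607), np.float64(-0.0729), np.float64(-0.085), np.float64(-0.0971), np.float64(-0.1093), np.float64(-0.1214), np.float64(-0.1336), np.float64(-0.1457), np.float64(-0.1579), np.float64(-0.17)]
end 538.5790199763101 -4.135233179905242 208.0
```

Gripped at 24.3 mm. Return stroke to 208°.

Call:
step_arm(linear=[[-0.002,-0.052,0],[-0.007,-0.097,0],[-0.015,-0.142,0],[-0.028,-0.186,0],[-0.043,-0.229,0],[-0.062,-0.271,0],[-0.083,-0.311,0],[-0.108,-0.35,0],[-0.136,-0.386,0],[-0.166,-0.421,0],[-0.199,-0.452,0],[-0.234,-0.482,0],[-0.272,-0.508,0],[-0.311,-0.532,0],[-0.311,-0.532,0],[-0.311,-0.532,0]], turn=[-0.012,-0.024,-0.036,-0.049,-0.061,-0.073,-0.085,-0.097,-0.109,-0.121,-0.134,-0.146,-0.158,-0.17,-0.17,-0.17])

```text
time_s: 5.7
ee_pos: [539.3, -4.0, 88.1]
ee_rot: [-180.0, 0.1, -152.1]
force: [2.0, -1.0, 1.4]
gripper_width: 24.3
gripper_force: 12.0
```

```bash
cat >> h.py <<'E'
def ptr(save=None,lo=60):
    "pointer angle: bright steel blobs on the cover, outside ring, with 50<r<92"
    f=cams.grab_frame("top"); c=f["color"]
    if save: cv2.imwrite(save,cv2.resize(c[120:345,150:390],(640,600),interpolation=cv2.INTER_CUBIC))
    m=cv2.inRange(c,(100,100,100),(255,255,255)); n,l,s,ce=cv2.connectedComponentsWithStats(m)
    for i in range(1,n):
        if s[i,4]<12: continue
        ys,xs=np.where(l==i); P=np.array([ray(f,p,76) for p in zip(xs,ys)])-AX; r=np.hypot(*P.T)
        if r.max()<125: print("blob px",ce[i].round(1),"n",s[i,4],"r %.0f-%.0f ang %.1f"%(r.min(),r.max(),ang(P.mean(0))))
E
python3 - <<'E'
from h import *
s=env.state(); print(s["time_s"],s["ee_pos"],s["ee_rot"],s["force"],s["torque"],s["gripper_width"])
ptr("pics/t2.png")
arc((538.6,-4.1,208),140,4.5)
E
```

```text
5.7 [539.3038713   -4.01857893  88.14842102] [-1.79952496e+02  9.04895236e-02 -1.52052849e+02] [ 1.99378718 -1.01085459  1.40348942] [ 0.0845604  -0.285782   -0.10154367] 24.338936348149343
blob px [323.2 179.7] n 57 r 92-113 ang -64.7
blob px [235.6 192.7] n 160 r 50-85 ang 67.9
blob px [268.1 204.7] n 297 r 10-29 ang 64.5
blob px [220.5 242.6] n 54 r 102-115 ang 124.5
blob px [307.8 249.2] n 60 r 92-106 ang -141.0
[[np.float64(-0.002), np.float64(0.045), 0], [np.float64(-0.007), np.float64(0.089), 0], [np.float64(-0.015), np.float64(0.133), 0], [np.float64(-0.026), np.float64(0.176), 0], [np.float64(-0.041), np.float64(0.218), 0], [np.float64(-0.059), np.float64(0.259), 0], [np.float64(-0.079), np.float64(0.298), 0], [np.float64(-0.103), np.float64(0.336), 0], [np.float64(-0.129), np.float64(0.372), 0], [np.float64(-0.158), np.float64(0.406), 0], [np.float64(-0.189), np.float64(0.437), 0], [np.float64(-0.222), np.float64(0.467), 0], [np.float64(-0.258), np.float64(0.493), 0], [np.float64(-0.296), np.float64(0.517), 0], [np.float64(-0.335), np.float64(0.538), 0], [np.float64(-0.375), np.float64(0.557), 0]]
[np.float64(0.0118), np.float64(0.0236), np.float64(0.0354), np.float64(0.0472), np.float64(0.059), np.float64(0.0708), np.float64(0.0826), np.float64(0.0944), np.float64(0.1062), np.float64(0.1181), np.float64(0.1299), np.float64(0.1417), np.float64(0.1535), np.float64(0.1653), np.float64(0.1771), np.float64(0.1889)]
end 559.4829060551069 196.2560935801394 139.99599999999998
```

View pics/t2.png

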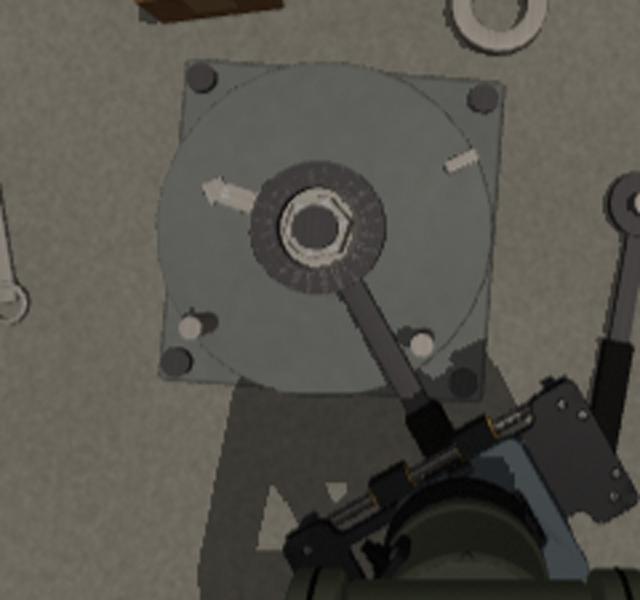

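The handle moved with the gripper to about 208° in the crop, close to the right stud. The pointer stayed at 68° and the rib is at about -65°. Full drive stroke, clockwise.

Call:
step_arm(linear=[[-0.002,0.045,0],[-0.007,0.089,0],[-0.015,0.133,0],[-0.026,0.176,0],[-0.041,0.218,0],[-0.059,0.259,0],[-0.079,0.298,0],[-0.103,0.336,0],[-0.129,0.372,0],[-0.158,0.406,0],[-0.189,0.437,0],[-0.222,0.467,0],[-0.258,0.493,0],[-0.296,0.517,0],[-0.335,0.538,0],[-0.375,0.557,0],[-0.375,0.557,0],[-0.375,0.557,0]], turn=[0.012,0.024,0.035,0.047,0.059,0.071,0.083,0.094,0.106,0.118,0.13,0.142,0.153,0.165,0.177,0.189,0.189,0.189])

```text
time_s: 8.0
ee_pos: [559.5, 196.0, 88.1]
ee_rot: [180.0, 0.0, 140.1]
force: [1.8, -0.7, 2.8]
gripper_width: 24.0
gripper_force: 12.1
```

Run:
```python
from h import *
s=env.state(); print(s["time_s"],s["ee_pos"],s["ee_rot"],s["force"],s["gripper_width"])
ptr()
arc((559.5,196.3,140),208,4.5)
```

```text
8.0 [559.45890509 195.96229044  88.12676032] [1.79982921e+02 4.10324113e-02 1.40083407e+02] [ 1.83604125 -0.6582836   2.80991314] 23.98996402692003
blob px [268.2 168.8] n 173 r 47-85 ang 3.1
blob px [323.1 179.7] n 58 r 92-113 ang -64.8
blob px [268.2 204.7] n 314 r 10-29 ang 63.8
blob px [220.5 242.7] n 55 r 102-115 ang 124.5
blob px [307.8 249.2] n 60 r 92-106 ang -141.0
[[np.float64(-0.002), np.float64(-0.044), 0], [np.float64(-0.007), np.float64(-0.089), 0], [np.float64(-0.015), np.float64(-0.132), 0], [np.float64(-0.027), np.float64(-0.175), 0], [np.float64(-0.041), np.float64(-0.217), 0], [np.float64(-0.059), np.float64(-0.258), 0], [np.float64(-0.08), np.float64(-0.298), 0], [np.float64(-0.103), np.float64(-0.336), 0], [np.float64(-0.129), np.float64(-0.371), 0], [np.float64(-0.158), np.float64(-0.405), 0], [np.float64(-0.189), np.float64(-0.437), 0], [np.float64(-0.223), np.float64(-0.466), 0], [np.float64(-0.258), np.float64(-0.493), 0], [np.float64(-0.296), np.float64(-0.517), 0], [np.float64(-0.335), np.float64(-0.538), 0], [np.float64(-0.376), np.float64(-0.556), 0]]
[np.float64(-0.0118), np.float64(-0.0236), np.float64(-0.0354), np.float64(-0.0472), np.float64(-0.059), np.float64(-0.0708), np.float64(-0.0826), np.float64(-0.0944), np.float64(-0.1062), np.float64(-0.1181), np.float64(-0.1299), np.float64(-0.1417), np.float64(-0.1535), np.float64(-0.1653), np.float64(-0.1771), np.float64(-0.1889)]
end 538.6928398881059 -3.982655484887175 208.00400000000002
```

The stroke drove 65°. The pointer is at 3.1° and 68–69° remain. I return, then drive one more full stroke, which cannot overshoot.

Call:
step_arm(linear=[[-0.002,-0.044,0],[-0.007,-0.089,0],[-0.015,-0.132,0],[-0.027,-0.175,0],[-0.041,-0.217,0],[-0.059,-0.258,0],[-0.08,-0.298,0],[-0.103,-0.336,0],[-0.129,-0.371,0],[-0.158,-0.405,0],[-0.189,-0.437,0],[-0.223,-0.466,0],[-0.258,-0.493,0],[-0.296,-0.517,0],[-0.335,-0.538,0],[-0.376,-0.556,0],[-0.376,-0.556,0],[-0.376,-0.556,0]], turn=[-0.012,-0.024,-0.035,-0.047,-0.059,-0.071,-0.083,-0.094,-0.106,-0.118,-0.13,-0.142,-0.153,-0.165,-0.177,-0.189,-0.189,-0.189])

```text
time_s: 10.3
ee_pos: [539.1, -3.7, 88.1]
ee_rot: [-180.0, 0.1, -152.1]
force: [3.7, 1.3, 1.4]
gripper_width: 24.2
gripper_force: 12.0
```

Run:
```python
from h import *
s=env.state(); print(s["time_s"],s["ee_pos"],s["ee_rot"],s["force"],s["gripper_width"])
ptr()
```

```text
10.3 [539.09015315  -3.73874506  88.11571457] [-1.79990494e+02  1.11624296e-01 -1.52111475e+02] [3.74055213 1.25956831 1.44387504] 24.240357241600865
blob px [268.1 168.9] n 169 r 47-87 ang 3.4
blob px [323.2 179.7] n 57 r 92-113 ang -64.7
blob px [268.2 204.6] n 307 r 10-29 ang 62.0
blob px [220.5 242.6] n 54 r 102-115 ang 124.5
blob px [307.8 249.2] n 60 r 92-106 ang -141.0
```

Call:
step_arm(linear=[[-0.002,0.045,0],[-0.007,0.089,0],[-0.015,0.133,0],[-0.026,0.176,0],[-0.041,0.218,0],[-0.059,0.259,0],[-0.079,0.298,0],[-0.103,0.336,0],[-0.129,0.372,0],[-0.158,0.406,0],[-0.189,0.437,0],[-0.222,0.467,0],[-0.258,0.493,0],[-0.296,0.517,0],[-0.335,0.538,0],[-0.375,0.557,0],[-0.375,0.557,0],[-0.375,0.557,0]], turn=[0.012,0.024,0.035,0.047,0.059,0.071,0.083,0.094,0.106,0.118,0.13,0.142,0.153,0.165,0.177,0.189,0.189,0.189])

```text
time_s: 12.6
ee_pos: [559.2, 195.7, 88.1]
ee_rot: [-180.0, 0.1, 140.1]
force: [2.9, -2.2, 4.4]
gripper_width: 24.1
gripper_force: 12.1
```

Run:
```python
from h import *
s=env.state(); print(s["time_s"],s["ee_pos"],s["ee_rot"],s["force"],s["gripper_width"])
ptr("pics/t4.png")
```

```text
12.6 [559.15302198 195.70054323  88.08519314] [-1.79958008e+02  5.47495053e-02  1.40121499e+02] [ 2.85832735 -2.23524555  4.377595  ] 24.05620670998772
blob px [300.1 185. ] n 196 r 42-85 ang -55.7
blob px [323.1 179.8] n 59 r 92-113 ang -64.8
blob px [268.3 204.7] n 313 r 10-29 ang 62.4
blob px [220.5 242.6] n 54 r 102-115 ang 124.5
blob px [307.8 249.3] n 61 r 92-106 ang -141.1
```

View pics/t4.png

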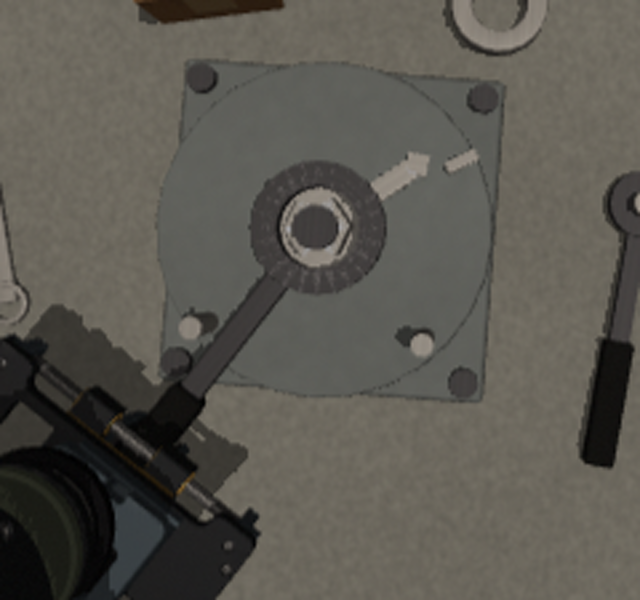

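The pointer is at -55.7° against the rib at -65°, so it is in tolerance with a 9–10° gap. There is plenty of time, so I centre it with a short stroke: back to 160°, forward to 149°, then check.

Run:
```python
from h import *
arc((559.5,196.3,140),160,4)
```

```text
[[np.float64(-0.002), np.float64(-0.042), 0], [np.float64(-0.006), np.float64(-0.084), 0], [np.float64(-0.014), np.float64(-0.125), 0], [np.float64(-0.024), np.float64(-0.165), 0], [np.float64(-0.037), np.float64(-0.205), 0]]
[np.float64(-0.0111), np.float64(-0.0222), np.float64(-0.0333), np.float64(-0.0444), np.float64(-0.0556)]
end 528.4716553228985 142.05332428066228 160.016
```

Call:
step_arm(linear=[[-0.002,-0.042,0],[-0.006,-0.084,0],[-0.014,-0.125,0],[-0.024,-0.165,0],[-0.037,-0.205,0],[-0.037,-0.205,0],[-0.03,-0.185,0],[-0.024,-0.165,0],[-0.019,-0.145,0],[-0.014,-0.125,0],[-0.01,-0.105,0],[-0.007,-0.093,0],[-0.007,-0.093,0],[-0.007,-0.093,0]], turn=[-0.011,-0.022,-0.033,-0.044,-0.056,-0.056,-0.05,-0.044,-0.039,-0.033,-0.028,-0.025,-0.025,-0.025])

```text
time_s: 14.4
ee_pos: [543.4, 173.3, 88.1]
ee_rot: [180.0, 0.1, 149.0]
force: [3.2, -4.0, 5.2]
gripper_width: 24.0
gripper_force: 12.0
```

Run:
```python
from h import *
s=env.state(); print(s["time_s"],s["ee_pos"],s["ee_rot"],s["force"],s["gripper_width"])
ptr()
```

```text
14.4 [543.44177083 173.26014854  88.05964397] [1.79996496e+02 5.07649543e-02 1.48991347e+02] [ 3.17400464 -4.02094853  5.21416016] 24.039191654984066
blob px [323.1 179.7] n 57 r 92-113 ang -64.7
blob px [301.8 188.3] n 191 r 42-85 ang -61.7
blob px [267.9 204.9] n 292 r 10-29 ang 69.4
blob px [279.9 198.6] n 12 r 19-22 ang -51.6
blob px [220.5 242.6] n 54 r 102-115 ang 124.5
blob px [307.8 249.2] n 60 r 92-106 ang -141.0
```

The pointer is now at -61.7°, within 4° of the rib. I release and lift.

Call:
step_arm(linear=[[0,0,0],[0,0,0],[0,0,0],[0,0,0],[0,0,-0.05],[0,0,-0.1],[0,0,-0.15],[0,0,-0.2],[0,0,-0.25],[0,0,-0.3],[0,0,-0.3],[0,0,-0.3],[0,0,-0.3],[0,0,-0.3]], turn=[0,0,0,0,0,0,0,0,0,0,0,0,0,0], fingers=-0.2)

```text
time_s: 16.2
ee_pos: [542.9, 173.4, 177.3]
ee_rot: [-180.0, -0.0, 149.0]
force: [0.4, 0.0, -0.0]
gripper_width: 54.9
gripper_force: 0.0
```

Run:
```python
from h import *
s=env.state(); print(s["time_s"],s["ee_pos"],s["force"],s["gripper_width"])
ptr("pics/t5.png")
```

```text
16.2 [542.87647603 173.41647062 177.28880682] [ 0.41254152  0.01864177 -0.01961908] 54.90889218896181
blob px [323.1 179.7] n 58 r 92-113 ang -64.8
blob px [301.9 188.2] n 193 r 42-85 ang -61.6
blob px [267.8 204.9] n 294 r 10-29 ang 70.0
blob px [279.9 198.6] n 12 r 19-22 ang -51.6
blob px [220.5 242.6] n 54 r 102-115 ang 124.5
blob px [307.8 249.2] n 60 r 92-106 ang -141.0
```

View pics/t5.png

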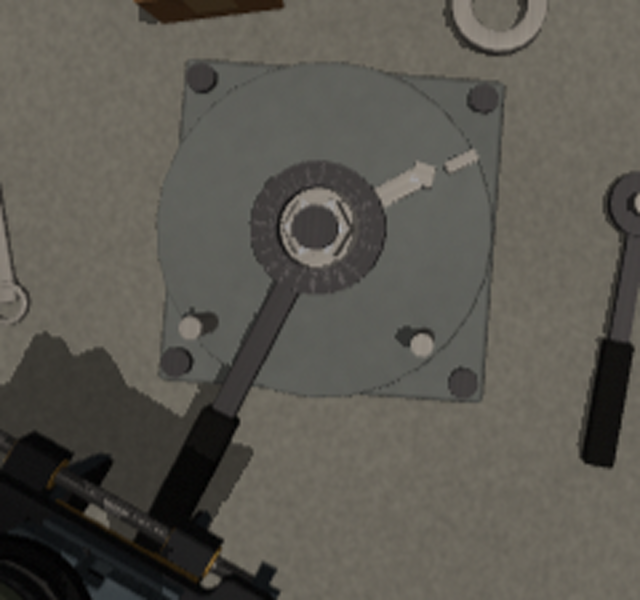

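The pointer (crop 425,173) lines up with the rib (462,161), and the gripper is clear above the handle. I hand in the job.

```bash
python3 -c "
from workcell import env
print(env.job_done())"
```

```text
the job is handed in; nothing more can be done
None
```

The nut's pointer stands about 3–4° short of the index rib (limit 15°), the handle is released with the gripper clear above it, and I handed the job in at about 16 s; no verdict was returned.

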